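Shut and fasten the thread case

TASK

Shut up the thread display case on the shop counter: slide its clear lid fully home, then swing the lever of its fastener round over the lid until it has climbed the ramp of the keeper and dropped into the notch behind. Do not force the lever: let it rise and fall freely and stop as soon as it has dropped. Leave the bell, the label block and the rubber stamp beside the case where they are.

Things in the scene. Friction and masses are not known exactly. Their poses are not given: they have to be found in the camera images.
- case: thread display case: low glazed box, clear panes in an aluminium frame on a wooden plinth 146 x 246 mm, screwed to the counter, 68 mm high to the rail tops (rail lips 71.5). Origin: centre of its underside; own x across it (away from the robot at yaw 0), own y along it, z up. The wide end rail with the fastener is at its +y end
- lid: sliding lid: clear pane 116 x 110 mm with a 44 mm wide aluminium stile along its +y edge, on which stand the finger pull and the keeper. Origin: middle of that edge, at stile top height (68 mm above the counter); axes as the case
- lid_slide (a joint): how far the lid is open, m: 0 = fully home against its stop, grows as it slides to the case's -y (up to 0.09). Sliding friction about 3 N; it stays where it is left
- lid_pull (a point): top centre of the lid's steel finger pull: upright block 20 mm along x, 10 mm along y (the sliding direction), 23 mm high above the stile. With the lid home it is 40 mm along case -y and 32 mm along case +x from the lever's pivot
- lever: steel lever of the fastener. Origin on its upright pivot axis at rail top height (rises with it). Its arm points along its own -x: hub radius 11.5 mm, arm 11 mm wide with its top 19 mm above the origin, a round knob at the end, and under the arm, 36 mm from the pivot, a round-ended steel pin of 6 mm diameter that rides on the keeper
- lever_pivot (a point): fixed point on the lever's pivot axis at rail top height, 68 mm above the counter
- lever_knob (a point): point on the axis of the lever's black knob, 66 mm from the pivot axis, 34 mm above the rail top with the lever down; knob 16 mm across at this height, 10 mm at its neck, reaching from 19 to 44 mm above the rail top
- lever_turn (a joint): angle of the lever, rad: 0 = parked, arm along the case's -x (towards the robot); grows counterclockwise seen from above, swinging the arm to the case's -y, over the lid. With the lid home the pin meets the ramp at about 0.7 to 1.2, drops off the crest at about 1.25 to 1.65 and lies in the notch at about 1.32 to 1.73, depending on the keeper's setting
- lever_lift (a joint): rise of the lever on its pivot, m: 0 = down (parked or in the notch), 0.0055 on the crest; a spring presses it down with 8 N. The smooth knob needs 3 to 6 N sideways on the ramp, about 1 N on the crest; then it springs down by itself and soon meets the hard end wall. Gripping it or pressing down keeps it from rising. Over 10 N on the knob is forcing it
- service_bell: desk bell, 83 mm across, 58 mm high, loose, beside the case's fastener end; origin under its centre
- label_block: white block of number labels, 35 x 70 x 31 mm, loose, beside the other end of the case; origin under its centre
- rubber_stamp: wooden rubber stamp, 26 x 52 mm, 85 mm high, loose, beside the other end of the case; origin under its centre. (Fixed: a monitor 355 mm high at x 0.42, y 0.3, screen about 510 mm wide with its right edge near (0.32, 0.1), between the robot's start and the case: pass above it or in front of it; low shop clutter)
- keeper_middle (a point): where the near lip of the keeper's notch is when the keeper is at its middle setting; at stile top height. Steel keeper, along case +x: ramp 15 mm long rising 7 mm, crest 2.5 mm, notch 7 mm wide and 6 mm deep, hard end wall 18 mm high. It is set by screws in slots, so it may really sit up to 7 mm either way along x: the notch has to be found by feel

How it is judged (in metres and radians):
On the way, in this order (a step that is already met when the one before it is completed fails the run):
1. the lid is fully home with the lever still clear of the keeper (value of joint lid_slide below 0.003 m and value of joint lever_turn below 0.7 rad), for 0.2 s.
2. the lever rides up on the keeper (value of joint lever_lift above 0.003 m and value of joint lid_slide below 0.004 m), for 0.02 s.
At the end, for the whole second after the job is handed in: Lid home (open less than 4 mm), lever swung past 1.3 rad and down in the keeper's notch (risen less than 2 mm) (value of joint lid_slide below 0.004 m and value of joint lever_turn above 1.3 rad and value of joint lever_lift below 0.002 m); the robot touches nothing.
It fails at once if the lever is forced: more than 22 N between lever and keeper (contact force between lever and lid above 22 N).
It fails at once if the bell is moved more than 20 mm (distance of service_bell from where it was at the start of the episode above 0.02 m).
It fails at once if the label block is moved more than 20 mm (distance of label_block from where it was at the start of the episode above 0.02 m).
It fails at once if the rubber stamp is moved more than 20 mm (distance of rubber_stamp from where it was at the start of the episode above 0.02 m).
It also fails if it takes over 61 s, if anything falls off the work surface, if the arm or the gripper's body presses on something with over 40 N, if the wrist force passes 120 N, or if a joint passes its speed limit or range.

ROBOT

A 6-joint arm with a two-finger parallel gripper is mounted at the origin on the work surface; the furniture and walls round the work are solid. World frame = base frame: x ahead of the robot, y to its left, z up, the work surface at z = 0. Lengths are in mm, angles in rad, forces in N, time in s.
With the tool pointing down it reaches from about 350 to 975 mm from the base axis. Payload 17.4 kg.
Tool frame: the origin (TCP) lies at the very end of the fingers, on their centre line; the grasp point (between the pads) lies 19 mm behind it; z points along the fingers, y is the line along which they close (so a half turn about z gives the same grasp; the last joint's range is limited). The gripper opens to 85 mm and grips with 20 to 120 N. Pads are 22 mm wide; open, the fingers measure 114 mm over their backs; the gripper's body (76 mm by 85 mm) begins 54 mm behind the grasp point. The pads swing forward as they close: fully open they stand 13 mm farther back than shut.
Start: joints at [-1.305, 0.116, 1.442, -0, 1.584, -0.038], TCP at [201.916, -644.098, 231.303] pointing down, gripper open.
Joint ranges: [-2.83, 2.83], [-0.83, 2.19], [0.07, 2.5], [-1.14, 4.28], [0.01, 3], [-2.97, 2.97]. Speed limits (rad/s): [1.89, 1.89, 2.22, 3.14, 3.14, 3.14].

INTERFACE

Orientations are given as [roll, pitch, yaw] about the fixed x, y, z axes, in that order (R = Rz(yaw) Ry(pitch) Rx(roll)).
In Python, from bench import r, cams gives the robot as it stands. The module is installed in compiled form; this text tells all that it offers.
- The arm moves only by the shell command python3 -m pendant 'ROWS' [FORCE]. ROWS is JSON, a list of rows, each an object with "fingers": the finger opening in m, from 0 to 0.0854; "travel": the shift along the tool's x, y, z in m, a list of three; "angular": the turn, a rotation vector about the tool's x, y, z in degrees, a list of three. In form: [{"fingers": fingers, "travel": [x, y, z], "angular": [ax, ay, az]}, ...]. A call has 1 to 12 rows; each row shifts and turns the commanded pose from where the row before left it, along the tool's axes as they then stand; what a row does not reach is not made up. A row lasts 1/12 s, in which the tool goes at most 41.7 mm and 7.16 degrees, less where a joint would pass 70% of its speed; a pose out of reach is approached as far as the arm can. A call is refused whole if a number of a shift passes 0.0417 or a number of a turn 7.16, either way. A call with a gripper value outside its range is refused whole. The fingers move at their own pace and stop on an object; FORCE is the grip in N (left out, the last holds). Time passes only in rows, so rows that do not move let the fingers close. It gives the time, the measured TCP pose, the force, the opening and the grip force at its end, in the units of the state.
- r.get_state(): the state, without advancing time (a new reading comes with each control period).
- cams.capture(name): name is "side" or "top" or "wrist"; returns the picture (420x560x3 uint8, blue, green, red); there is no depth.
- cams.calibration(name): a dict with "mtx" (3x3 intrinsics, pixels), "position" and "rotation" of the camera in the world. Camera axes: x right, y up, looking along -z (the intrinsics and any distortion apply to the point x, -y, -z); pixel columns grow to the right and rows downward; lengths in mm; the calibration is good to about 2 mm. A picture is of the moment at which its call begins: read the wrist's pose just before it. calibration takes no time and is no camera call; for the wrist camera it gives the pose at the moment of the call.
- r.finish_job(): hands the job in; it is judged then, once.
The state is a dict: "clock": time; "joint_positions": joint angles; "qd": joint speeds; "joint_torque": joint torques, N m; "tool_pos": TCP position; "tool_rot": TCP orientation; "force": force on the tool from outside, world axes, zero at the start; "torque": the same for the moment, N m; "finger_gap": finger opening in mm; "grasp_force": force on a finger pad.
Only numpy, scipy, OpenCV 4.12 (cv2) and the standard library are available. Lean on these libraries where they do the work, as an engineer would, in place of code of your own. Each camera call takes 0.05 s, during which the arm holds its last target. There are 200 camera calls.

## Working session

There is one attempt and no reset: what is moved stays moved. The work goes in short steps, Python scripts to look and compute and a shell command to move; the robot and the scene stay as the last step left them, time stands still between calls to the robot, and variables do not carry over. Pictures are saved under pics/ and viewed, at most 10 in all, crops included, and the job is handed in when it is done.

```bash
mkdir -p pics
python3 - <<'E'
from bench import r,cams
import cv2,numpy as np
s=r.get_state();print(s)
for n in ("top","side"):
    c=cams.calibration(n);print(n,{k:np.round(v,3).tolist() if not isinstance(v,str) else v for k,v in c.items()})
    cv2.imwrite(f"pics/{n}0.png",cams.capture(n))
E
```

```text
{'clock': 0.0, 'joint_positions': array([-1.30479589e+00,  1.16496174e-01,  1.44227975e+00, -2.01978733e-05,
        1.58400623e+00, -3.77972826e-02]), 'qd': array([-3.39462789e-04, -4.20789695e-05, -1.10669136e-03,  1.59759798e-03,
        1.33052059e-03, -8.69513902e-04]), 'joint_torque': array([-2.11497987e-03, -7.31983995e+01, -6.32493210e+01, -1.53471010e-04,
        6.34689452e-03,  3.84720437e-06]), 'tool_pos': array([ 201.85948984, -643.90361837,  230.54631129]), 'tool_rot': array([-3.14040324e+00, -2.47671660e-05,  3.03797453e-01]), 'force': array([0.06765497, 0.19779805, 0.4188493 ]), 'torque': array([-0.04461115,  0.01271051,  0.00900508]), 'grasp_force': 0.0, 'finger_gap': 85.50456474551208}
top {'mtx': [[518.006, 0.0, 276.816], [0.0, 518.006, 216.453], [0.0, 0.0, 1.0]], 'position': [268.407, -107.038, 1128.785], 'rotation': [0.147, -0.018, -1.546]}
side {'mtx': [[416.171, 0.0, 281.833], [0.0, 416.171, 211.531], [0.0, 0.0, 1.0]], 'position': [1040.928, 236.774, 532.5], 'rotation': [1.029, 0.019, 2.098]}
```

View pics/top0.png

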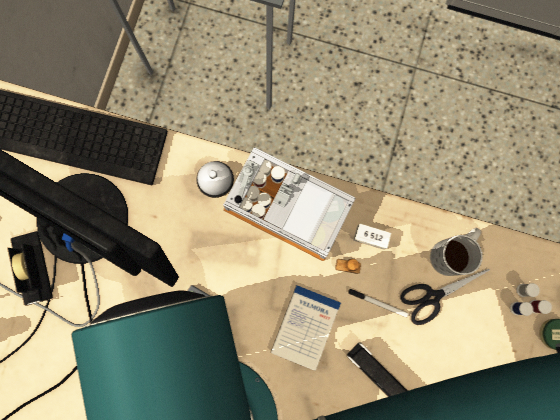

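View pics/side0.png

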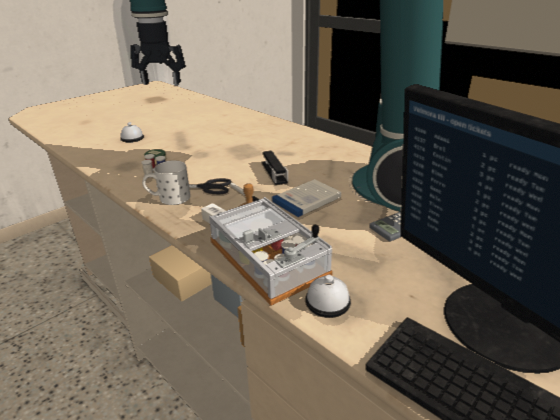

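The top view shows the case at about (290,203) px, with the bell at (214,178) and the label block at (373,237). The stamp is at (348,265). I'll enlarge the case and set up a ray helper.

```bash
cat > h.py <<'E'
import numpy as np
from scipy.spatial.transform import Rotation as Ro
from bench import cams,r
def cal(n):
    c=cams.calibration(n); R=np.array(c["rotation"],float)
    R=R if R.shape==(3,3) else Ro.from_euler("xyz",R).as_matrix()
    return np.array(c["mtx"]),np.array(c["position"],float),R
def ray(n,u,v,z,c=None):
    K,p,R=c or cal(n); d=np.linalg.inv(K)@[u,v,1]; d=R@(d*[1,-1,-1])
    return p+d*(z-p[2])/d[2]
def proj(n,P,c=None):
    K,p,R=c or cal(n); q=(R.T@(np.array(P,float)-p))*[1,-1,-1]; q=K@q; return q[:2]/q[2]
E
python3 - <<'E'
import cv2
a=cv2.imread('pics/top0.png');b=cv2.imread('pics/side0.png')
cv2.imwrite('pics/topc.png',cv2.resize(a[140:270,215:365],None,fx=5,fy=4.6,interpolation=cv2.INTER_CUBIC)[:, :])
from h import *
print(ray("top",290,203,68),proj("top",[0,0,0]),cams.calibration("top").keys())
E
```

```text
[ 455.30018283 -149.14908076   68.        ] [212.12868745 422.6814337 ] dict_keys(['mtx', 'position', 'rotation'])
```

View pics/topc.png

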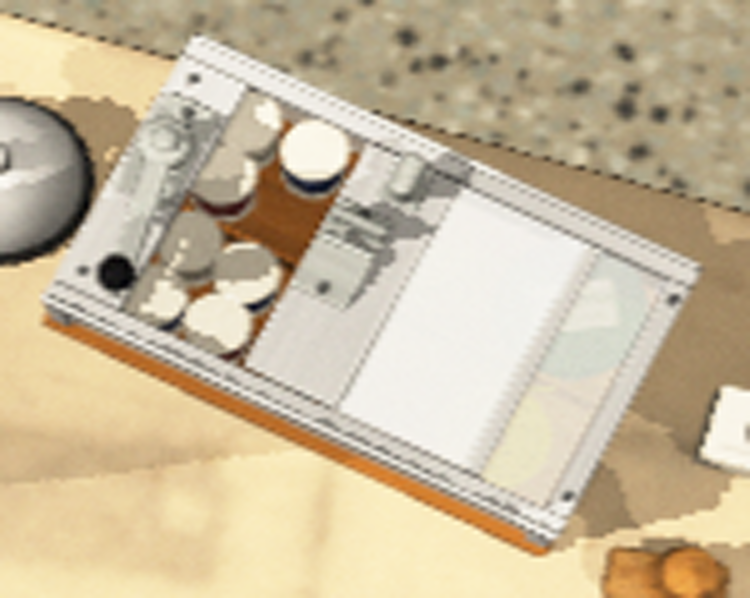

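Crop (5× / 4.6×): frame corners (197,38), (698,265), (550,535) and (47,297). The hub is at (167,140), the knob at (116,271), the pull top at (404,170), and the keeper at about (345,260).

Run:
```python
from h import *
f=lambda x,y,z:ray("top",215+x/5,140+y/4.6,z)
C=[f(197,38,71.5),f(698,265,71.5),f(550,535,71.5),f(47,297,71.5)]
for c in C: print(c.round(1))
print([np.linalg.norm(C[i]-C[(i+1)%4]).round(1) for i in range(4)],"ctr",np.mean(C,0).round(1))
y=(C[0]+C[3]-C[1]-C[2]); x=(C[0]+C[1]-C[2]-C[3]); print("yaw",np.degrees(np.arctan2(y[1],y[0]))-90,np.degrees(np.arctan2(x[1],x[0])))
hub,kn,pu,ke=f(167,140,87),f(116,271,112),f(404,170,91),f(340,280,73)
print(hub,kn,pu,np.linalg.norm((hub-kn)[:2]))
yaw=np.arctan2(x[1],x[0]);yaw=(yaw+np.arctan2(y[1],y[0])-np.pi/2)/2
M=np.array([[np.cos(yaw),np.sin(yaw)],[-np.sin(yaw),np.cos(yaw)]])
print(np.degrees(yaw));c=np.mean(C,0)
for n,p in dict(hub=hub,kn=kn,pu=pu,pu_hub=pu-hub+c,kn_hub=kn-hub+c).items(): print(n,M@(p-c)[:2])
for n,p in dict(bell=ray("top",214,178,40),lab=ray("top",373,236,31),st=ray("top",350,265,80)).items(): print(n,p,M@(p-c)[:2])
```

```text
[569.4 -71.6  71.5]
[ 469.9 -283.2   71.5]
[ 346.2 -222.9   71.5]
[447.6 -13.5  71.5]
[np.float64(233.8), np.float64(137.6), np.float64(232.7), np.float64(135.0)] ctr [ 458.2 -147.8   71.5]
yaw -25.5127113759563 -25.761039716094032
[517.55551319 -61.29082107  87.        ] [452.89686957 -44.01717654 112.        ] [ 505.7619687  -158.97781924   91.        ] 66.92622050029095
-25.63687554602517
hub [ 16.0412944 103.6607274]
kn [-49.72570055  91.25825326]
pu [47.67462466 10.48793245]
pu_hub [ 31.63333026 -93.17279496]
kn_hub [-65.76699496 -12.40247414]
bell [510.02210752  13.88524727  40.        ] [-23.27661417 168.17658217]
lab [ 395.23378574 -329.65185796   31.        ] [  21.87233865 -191.2057679 ]
st [ 329.26876898 -272.86922032   80.        ] [ -62.16662366 -168.55396475]
```

The numbers agree with the spec: pull-to-hub x is 31.6 against 32, and knob radius is 67 against 66. Case yaw is about -25.6°, the lid is about 53 mm open and the lever is at about 0.19 rad. I'll move above the pull.

```bash
python3 -m pendant '[{"fingers":0.024,"travel":[0.029,-0.0248,0],"angular":[0,0,0]},{"fingers":0.024,"travel":[0.029,-0.0248,0],"angular":[0,0,0]},{"fingers":0.024,"travel":[0.029,-0.0248,0],"angular":[0,0,0]},{"fingers":0.024,"travel":[0.029,-0.0248,0],"angular":[0,0,0]},{"fingers":0.024,"travel":[0.029,-0.0248,0],"angular":[0,0,0]},{"fingers":0.024,"travel":[0.029,-0.0248,0],"angular":[0,0,0]},{"fingers":0.024,"travel":[0.029,-0.0248,0],"angular":[0,0,0]},{"fingers":0.024,"travel":[0.029,-0.0248,0],"angular":[0,0,0]},{"fingers":0.024,"travel":[0.029,-0.0248,0],"angular":[0,0,0]},{"fingers":0.024,"travel":[0.029,-0.0248,0],"angular":[0,0,0]},{"fingers":0.024,"travel":[0.029,-0.0248,0],"angular":[0,0,0]},{"fingers":0.024,"travel":[0.029,-0.0248,0],"angular":[0,0,0]}]' 20
python3 -m pendant '[{"fingers":0.024,"travel":[0.029,-0.0248,0],"angular":[0,0,0]},{"fingers":0.024,"travel":[0.029,-0.0248,0],"angular":[0,0,0]},{"fingers":0.024,"travel":[0.029,-0.0248,0],"angular":[0,0,0]},{"fingers":0.024,"travel":[0,0,0],"angular":[0,0,7.1]},{"fingers":0.024,"travel":[0,0,0],"angular":[0,0,7.1]},{"fingers":0.024,"travel":[0,0,0],"angular":[0,0,7.1]},{"fingers":0.024,"travel":[0,0,0],"angular":[0,0,7.1]},{"fingers":0.024,"travel":[0,0,0],"angular":[0,0,7.1]},{"fingers":0.024,"travel":[0,0,0],"angular":[0,0,7.1]},{"fingers":0.024,"travel":[0,0,0],"angular":[0,0,0]},{"fingers":0.024,"travel":[0,0,0],"angular":[0,0,0]}]'
python3 - <<'E'
from h import *
import cv2,pickle
s=r.get_state();print(s["tool_pos"],s["tool_rot"])
c=cal("wrist");pickle.dump(c,open("w1.pkl","wb"));cv2.imwrite("pics/w1.png",cams.capture("wrist"))
print(proj("wrist",[505.8,-159,91],c),proj("wrist",[517.5,-61.3,87],c),c[1])
E
```

```text
clock: 1.1
tool_pos: [445.4, -254.2, 231.2]
tool_rot: [-3.142, 0.0, 0.304]
force: [1.5, -0.4, -0.4]
finger_gap: 24.1
grasp_force: 0.0
clock: 2.02
tool_pos: [505.6, -159.0, 231.1]
tool_rot: [3.142, 0.0, -0.436]
force: [-0.9, 0.1, -0.4]
finger_gap: 23.9
grasp_force: 0.0
[ 505.62138712 -158.96185554  231.07132473] [ 3.14156923e+00  4.22705988e-04 -4.35701837e-01]
[275.06932207 197.16298686] [183.79166989 225.13972038] [ 570.92040043 -189.08922161  374.6578216 ]
```

View pics/w1.png

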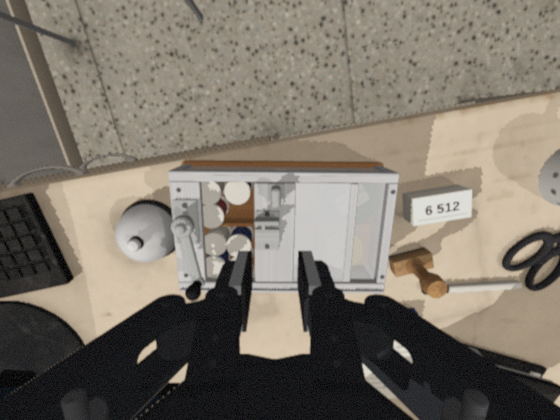

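The wrist view shows the hub at (182,226), matching its prediction of (184,225), and the pull near (276,190). I'll zoom in to pin down the pull.

Run:
```python
import cv2
a=cv2.imread('pics/w1.png');cv2.imwrite('pics/w1c.png',cv2.resize(a[160:310,165:315],None,fx=4,fy=4,interpolation=cv2.INTER_CUBIC))
```

```text
(no output)
```

View pics/w1c.png

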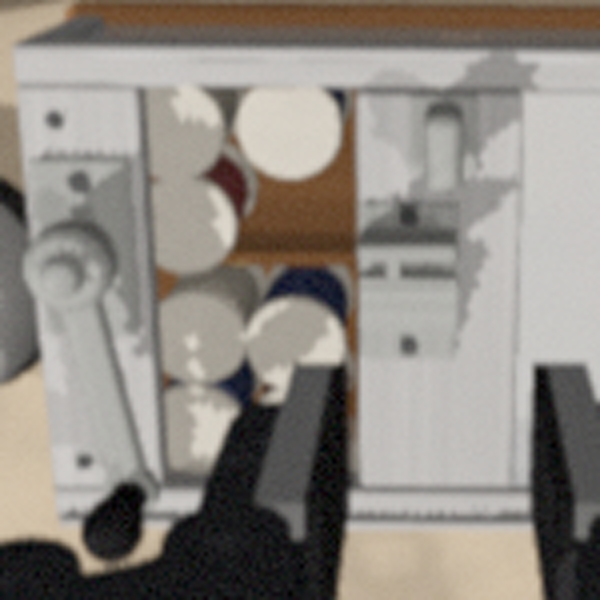

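The pull top centre is at crop (445,152), which is px (276,198) against a prediction of (275,197), so the tool is centred. I'll descend straddling the pull.

```bash
python3 -m pendant '[{"fingers":0.024,"travel":[0,0,0.035],"angular":[0,0,0.6]},{"fingers":0.024,"travel":[0,0,0.035],"angular":[0,0,0]},{"fingers":0.024,"travel":[0,0,0.035],"angular":[0,0,0]},{"fingers":0.024,"travel":[0,0,0.025],"angular":[0,0,0]},{"fingers":0.024,"travel":[0,0,0.012],"angular":[0,0,0]},{"fingers":0.024,"travel":[0,0,0.011],"angular":[0,0,0]},{"fingers":0.024,"travel":[0,0,0],"angular":[0,0,0]}]'
python3 -m pendant '[{"fingers":0.024,"travel":[0,-0.006,0],"angular":[0,0,0]},{"fingers":0.024,"travel":[0,-0.006,0],"angular":[0,0,0]},{"fingers":0.024,"travel":[0,-0.006,0],"angular":[0,0,0]},{"fingers":0.024,"travel":[0,-0.006,0],"angular":[0,0,0]},{"fingers":0.024,"travel":[0,-0.006,0],"angular":[0,0,0]}]'
```

```text
clock: 2.65
tool_pos: [505.3, -158.9, 77.1]
tool_rot: [3.141, 0.002, -0.449]
force: [-0.4, 0.4, -0.5]
finger_gap: 23.9
grasp_force: 0.0
clock: 3.07
tool_pos: [519.6, -131.5, 79.4]
tool_rot: [-3.142, -0.002, -0.45]
force: [-0.1, -2.9, 2.0]
finger_gap: 24.3
grasp_force: 1.7
```

```bash
python3 -m pendant '[{"fingers":0.024,"travel":[0,-0.006,0],"angular":[0,0,0]},{"fingers":0.024,"travel":[0,-0.006,0],"angular":[0,0,0]},{"fingers":0.024,"travel":[0,-0.006,0],"angular":[0,0,0]},{"fingers":0.024,"travel":[0,-0.004,0],"angular":[0,0,0]},{"fingers":0.024,"travel":[0,-0.003,0],"angular":[0,0,0]}]'
python3 -m pendant '[{"fingers":0.024,"travel":[0,-0.002,0],"angular":[0,0,0]},{"fingers":0.024,"travel":[0,-0.002,0],"angular":[0,0,0]}]'
```

```text
clock: 3.48
tool_pos: [529.9, -109.0, 78.3]
tool_rot: [3.142, 0.0, -0.45]
force: [-0.8, -3.2, 1.8]
finger_gap: 24.2
grasp_force: 1.6
clock: 3.65
tool_pos: [531.4, -105.7, 78.3]
tool_rot: [3.142, 0.0, -0.45]
force: [-1.9, -3.5, 2.4]
finger_gap: 24.0
grasp_force: 1.6
```

```bash
python3 -m pendant '[{"fingers":0.024,"travel":[0,-0.0015,0],"angular":[0,0,0]},{"fingers":0.024,"travel":[0,-0.0015,0],"angular":[0,0,0]}]'
```

```text
clock: 3.82
tool_pos: [532.7, -103.1, 78.3]
tool_rot: [3.142, 0.0, -0.45]
force: [-2.3, -3.1, 2.7]
finger_gap: 24.2
grasp_force: 2.1
```

```bash
for i in 1 2 3; do python3 -m pendant '[{"fingers":0.024,"travel":[0,-0.0012,0],"angular":[0,0,0]}]' | grep -E "pos|force"; done
```

```text
tool_pos: [532.8, -102.9, 78.3]
force: [-8.8, -17.3, 6.0]
grasp_force: 9.8
tool_pos: [532.9, -102.8, 78.3]
force: [-14.8, -25.2, 6.9]
grasp_force: 14.8
tool_pos: [532.9, -102.6, 78.3]
force: [-19.0, -33.5, 7.7]
grasp_force: 19.6
```

The lid is home: the force stepped up from 3 N to over 30 N with no further motion. That puts the pivot at about (518.2,-60). I'll back off, rise and go over the knob.

```bash
python3 -m pendant '[{"fingers":0.024,"travel":[0,0.007,0],"angular":[0,0,0]},{"fingers":0.03,"travel":[0,0.003,-0.03],"angular":[0,0,0]},{"fingers":0.03,"travel":[0,0,-0.04],"angular":[0,0,0]},{"fingers":0.03,"travel":[0,0,-0.02],"angular":[0,0,0]},{"fingers":0.03,"travel":[-0.033,-0.0083,0],"angular":[0,0,0]},{"fingers":0.03,"travel":[-0.033,-0.0083,0],"angular":[0,0,0]},{"fingers":0.03,"travel":[-0.032,-0.0083,0],"angular":[0,0,0]},{"fingers":0.03,"travel":[0,0,0],"angular":[0,0,-5.4]},{"fingers":0.03,"travel":[0,0,0],"angular":[0,0,-5.4]},{"fingers":0.03,"travel":[0,0,0],"angular":[0,0,0]}]'
python3 - <<'E'
from h import *
import cv2,pickle
c=cal("wrist");a=cams.capture("wrist");t=cams.capture("top")
print(proj("wrist",[452.9,-44,112],c),proj("wrist",[518.2,-60,87],c))
cv2.imwrite("pics/w2.png",np.hstack([a[150:420,160:440],cv2.resize(t[160:250,220:330],None,fx=3,fy=3,interpolation=cv2.INTER_CUBIC)]))
E
```

```text
clock: 4.9
tool_pos: [452.3, -43.4, 168.5]
tool_rot: [-3.141, -0.001, -0.256]
force: [0.1, -0.5, 0.8]
finger_gap: 29.7
grasp_force: 0.0
[276.37907154 225.43482262] [274.96139758 126.76326388]
```

View pics/w2.png

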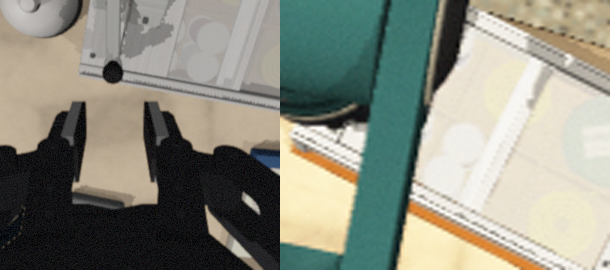

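The knob top is at crop (112,71), which is px (272,221), about 2.5 mm off prediction and between the open pads. I'll shift slightly and descend around it.

```bash
python3 -m pendant '[{"fingers":0.03,"travel":[0.002,-0.002,0.03],"angular":[0,0,0]},{"fingers":0.03,"travel":[0,0,0.022],"angular":[0,0,0]},{"fingers":0.03,"travel":[0,0,0.01],"angular":[0,0,0]},{"fingers":0.03,"travel":[0,0,0.01],"angular":[0,0,0]},{"fingers":0.03,"travel":[0,0,0],"angular":[0,0,0]}]'
for i in 1 2; do python3 -m pendant '[{"fingers":0.03,"travel":[0.0003,0.00575,0],"angular":[0,0,-5]},{"fingers":0.03,"travel":[0.0003,0.00575,0],"angular":[0,0,-5]}]'; done
```

```text
clock: 5.42
tool_pos: [454.4, -42.5, 94.8]
tool_rot: [3.141, 0.002, -0.263]
force: [0.1, -0.1, -0.2]
finger_gap: 30.2
grasp_force: 0.0
clock: 5.58
tool_pos: [453.5, -53.9, 97.4]
tool_rot: [-3.141, -0.001, -0.084]
force: [-0.2, 2.0, -0.4]
finger_gap: 30.1
grasp_force: 0.3
clock: 5.75
tool_pos: [453.6, -65.7, 97.7]
tool_rot: [3.141, -0.001, 0.091]
force: [0.6, 0.7, 0.1]
finger_gap: 30.1
grasp_force: 0.3
```

```bash
python3 -m pendant '[{"fingers":0.03,"travel":[0.0003,0.00575,0],"angular":[0,0,-5]},{"fingers":0.03,"travel":[0.0003,0.00575,0],"angular":[0,0,-5]}]'|grep -E "pos|rot|force:"; for i in 1 2 3 4; do python3 -m pendant '[{"fingers":0.03,"travel":[0,0.0023,0],"angular":[0,0,-2]}]'|grep -E "pos|rot|force:"; done
cat > st.py <<'E'
from h import *
s=r.get_state();y=s["tool_rot"][2];p=s["tool_pos"];f=s["force"]
ty=np.array([np.sin(y),-np.cos(y)]);tx=np.array([np.cos(y),np.sin(y)])
k=p[:2]-7*ty;d=k-[518.2,-60]
print("t%.2f z%.1f rad%.1f theta%.3f yawth%.3f Fpush%.1f Frad%.1f Fz%.1f g%.1f"%(s["clock"],p[2],np.hypot(*d),np.radians((np.degrees(np.arctan2(d[1],d[0]))-154.3)%360),y+.449,-f[:2]@ty,f[:2]@tx,f[2],s["grasp_force"]))
E
python3 st.py
```

```text
tool_pos: [455.8, -77.0, 97.7]
tool_rot: [3.141, -0.001, 0.265]
force: [0.0, 0.7, 0.8]
grasp_force: 0.3
tool_pos: [456.5, -79.5, 97.7]
tool_rot: [3.141, -0.001, 0.301]
force: [-0.1, 0.2, -0.0]
grasp_force: 0.3
tool_pos: [457.1, -81.5, 97.7]
tool_rot: [3.141, -0.001, 0.332]
force: [-0.8, 1.3, 0.4]
grasp_force: 0.3
tool_pos: [457.8, -83.6, 97.7]
tool_rot: [3.141, -0.001, 0.367]
force: [-0.6, 0.7, 0.6]
grasp_force: 0.3
tool_pos: [458.7, -85.7, 97.7]
tool_rot: [3.141, -0.001, 0.402]
force: [-0.0, 1.1, -0.2]
grasp_force: 0.2
t6.25 z97.7 rad65.1 theta0.748 yawth0.851 Fpush1.0 Frad0.4 Fz-0.2 g0.2
```

```bash
for i in 1 2 3 4 5; do python3 -m pendant '[{"fingers":0.03,"travel":[0,0.0023,0],"angular":[0,0,-2]}]'>/dev/null; python3 st.py; done
```

```text
t6.33 z97.7 rad65.2 theta0.783 yawth0.886 Fpush0.4 Frad0.9 Fz-0.0 g0.2
t6.42 z97.7 rad65.2 theta0.819 yawth0.921 Fpush0.8 Frad0.4 Fz-0.3 g0.2
t6.50 z97.7 rad65.3 theta0.854 yawth0.956 Fpush0.9 Frad-0.1 Fz-0.4 g0.2
t6.58 z97.7 rad65.3 theta0.890 yawth0.991 Fpush1.1 Frad0.6 Fz-0.4 g0.2
t6.67 z97.7 rad65.3 theta0.926 yawth1.026 Fpush-0.2 Frad-0.8 Fz-0.2 g0.2
```

```bash
for i in 1 2 3 4 5; do python3 -m pendant '[{"fingers":0.03,"travel":[0,0.0017,0],"angular":[0,0,-1.5]}]'>/dev/null; python3 st.py; done
```

```text
t6.75 z97.7 rad65.4 theta0.953 yawth1.052 Fpush-0.4 Frad0.5 Fz-0.1 g0.2
t6.83 z97.7 rad65.4 theta0.978 yawth1.078 Fpush0.3 Frad0.6 Fz0.2 g0.2
t6.92 z97.7 rad65.5 theta1.004 yawth1.104 Fpush0.5 Frad0.7 Fz-0.4 g0.3
t7.00 z97.7 rad65.5 theta1.029 yawth1.130 Fpush1.8 Frad0.0 Fz0.3 g0.8
t7.08 z97.7 rad65.5 theta1.054 yawth1.156 Fpush2.5 Frad1.8 Fz1.7 g1.6
```

The ramp contact starts at about 1.03, so I expect the drop near 1.5.

```bash
for i in 1 2 3 4 5 6 7 8; do python3 -m pendant '[{"fingers":0.03,"travel":[0,0.0014,0],"angular":[0,0,-1.2]}]'>/dev/null; python3 st.py; done
```

```text
t7.17 z97.6 rad65.5 theta1.073 yawth1.177 Fpush4.8 Frad0.6 Fz1.9 g2.3
t7.25 z97.3 rad65.6 theta1.092 yawth1.198 Fpush6.7 Frad1.8 Fz3.6 g3.2
t7.33 z97.2 rad65.7 theta1.112 yawth1.220 Fpush6.6 Frad0.8 Fz3.0 g2.9
t7.42 z97.1 rad65.7 theta1.133 yawth1.240 Fpush6.6 Frad0.0 Fz4.0 g3.4
t7.50 z97.1 rad65.8 theta1.153 yawth1.261 Fpush6.4 Frad-0.3 Fz2.7 g3.3
t7.58 z97.1 rad65.8 theta1.175 yawth1.282 Fpush6.1 Frad0.5 Fz4.3 g3.3
t7.67 z97.1 rad65.9 theta1.196 yawth1.303 Fpush8.0 Frad-0.3 Fz4.0 g3.6
t7.75 z97.1 rad65.9 theta1.217 yawth1.324 Fpush6.1 Frad0.6 Fz4.2 g3.5
```

```bash
for i in 1 2 3 4 5 6 7 8; do python3 -m pendant '[{"fingers":0.03,"travel":[0,0.0011,0],"angular":[0,0,-1]}]'>/dev/null; python3 st.py; done
```

```text
t7.83 z97.1 rad65.9 theta1.235 yawth1.342 Fpush6.6 Frad0.9 Fz3.7 g3.6
t7.92 z97.1 rad65.9 theta1.251 yawth1.359 Fpush7.0 Frad1.2 Fz3.9 g3.6
t8.00 z97.1 rad66.0 theta1.268 yawth1.376 Fpush7.4 Frad-0.4 Fz5.0 g3.7
t8.08 z97.1 rad66.0 theta1.285 yawth1.394 Fpush7.9 Frad0.8 Fz4.3 g3.8
t8.17 z97.1 rad66.0 theta1.302 yawth1.411 Fpush6.5 Frad0.5 Fz3.4 g2.9
t8.25 z97.1 rad66.0 theta1.320 yawth1.429 Fpush2.9 Frad0.3 Fz1.4 g1.5
t8.33 z97.0 rad66.0 theta1.339 yawth1.446 Fpush3.9 Frad-0.2 Fz3.3 g2.1
t8.42 z96.8 rad66.1 theta1.355 yawth1.464 Fpush5.1 Frad0.6 Fz1.3 g2.2
```

```bash
for i in 1 2; do python3 -m pendant '[{"fingers":0.03,"travel":[0,0.0006,0],"angular":[0,0,-0.5]}]'>/dev/null; python3 st.py; done
python3 - <<'E'
from h import *
import cv2
a=cams.capture("side");w=cams.capture("wrist");cv2.imwrite("pics/s3.png",np.hstack([cv2.resize(a[190:290,220:340],None,fx=3.3,fy=3.6,interpolation=cv2.INTER_CUBIC),cv2.resize(w[60:300,180:380],None,fx=1.8,fy=1.5)]))
E
python3 st.py
```

```text
t8.50 z96.6 rad66.1 theta1.365 yawth1.473 Fpush3.4 Frad0.4 Fz3.3 g1.6
t8.58 z96.5 rad66.1 theta1.373 yawth1.481 Fpush3.4 Frad-0.8 Fz1.3 g1.3
t8.68 z96.4 rad66.1 theta1.375 yawth1.481 Fpush0.2 Frad-0.5 Fz-0.2 g0.1
```

View pics/s3.png

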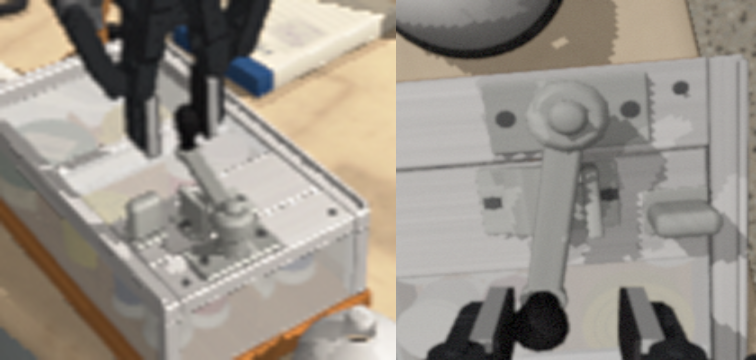

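The wrist view shows the pin, about 36/66 of the way along the arm at (552,229), still roughly 9 mm short of the end wall at (588,205). So it's on the crest, not yet in the notch. I'll continue in small steps.

```bash
for i in 1 2 3 4 5 6; do python3 -m pendant '[{"fingers":0.03,"travel":[0,0.0006,0],"angular":[0,0,-0.5]}]'>/dev/null; python3 st.py; done
```

```text
t8.77 z96.3 rad66.1 theta1.381 yawth1.489 Fpush3.3 Frad-0.4 Fz1.0 g1.3
t8.85 z96.3 rad66.1 theta1.389 yawth1.499 Fpush2.1 Frad-0.1 Fz1.9 g1.4
t8.93 z96.3 rad66.1 theta1.399 yawth1.508 Fpush1.6 Frad0.0 Fz1.7 g1.1
t9.02 z96.3 rad66.1 theta1.408 yawth1.516 Fpush-0.1 Frad0.8 Fz0.9 g0.4
t9.10 z96.3 rad66.1 theta1.419 yawth1.525 Fpush0.3 Frad0.7 Fz0.5 g0.1
t9.18 z96.3 rad66.1 theta1.428 yawth1.534 Fpush1.3 Frad0.3 Fz-0.4 g0.6
```

```bash
for i in 1 2 3 4; do python3 -m pendant '[{"fingers":0.03,"travel":[0,0.0005,0],"angular":[0,0,-0.4]},{"fingers":0.03,"travel":[0,0,0],"angular":[0,0,0]}]'>/dev/null; python3 st.py; done
```

```text
t9.35 z96.3 rad66.1 theta1.435 yawth1.541 Fpush-0.1 Frad0.1 Fz-0.3 g0.0
t9.52 z96.3 rad66.1 theta1.442 yawth1.547 Fpush-0.4 Frad1.3 Fz-0.4 g0.0
t9.68 z96.3 rad66.1 theta1.449 yawth1.554 Fpush0.3 Frad1.3 Fz0.0 g0.0
t9.85 z96.3 rad66.1 theta1.457 yawth1.561 Fpush-0.7 Frad0.2 Fz0.6 g0.0
```

Contact force on the pad has fallen to zero, so the lever seems to have sprung ahead into the notch. I'll verify with a picture.

Run:
```python
from h import *
import cv2
a=cams.capture("side");w=cams.capture("wrist");cv2.imwrite("pics/s4.png",np.hstack([cv2.resize(a[190:290,220:340],None,fx=3.3,fy=3.6,interpolation=cv2.INTER_CUBIC),cv2.resize(w[60:300,180:380],None,fx=1.8,fy=1.5)]))
```

```text
(no output)
```

View pics/s4.png

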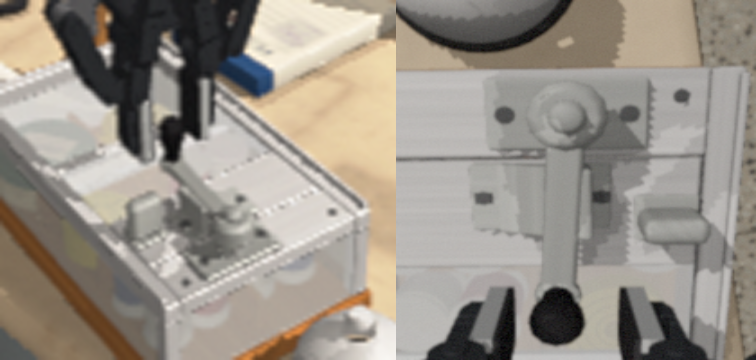

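The knob has sprung clear of the trailing pad: its left edge is at 530 and the pad's edge is at 515. The arm lies against the end wall, and the hub has dropped from row 190 to row 205 in the side view. The lever is in the notch, so I'll withdraw straight up.

```bash
python3 -m pendant '[{"fingers":0.03,"travel":[0,0.002,0],"angular":[0,0,0]},{"fingers":0.03,"travel":[0,0,-0.015],"angular":[0,0,0]},{"fingers":0.03,"travel":[0,0,-0.03],"angular":[0,0,0]},{"fingers":0.03,"travel":[0,0,-0.04],"angular":[0,0,0]},{"fingers":0.03,"travel":[0,0,-0.03],"angular":[0,0,0]},{"fingers":0.03,"travel":[0,0,0],"angular":[0,0,0]},{"fingers":0.03,"travel":[0,0,0],"angular":[0,0,0]}]'
python3 - <<'E'
from h import *
import cv2
c=cal("wrist");a=cams.capture("side");w=cams.capture("wrist");cv2.imwrite("pics/s5.png",np.hstack([cv2.resize(a[190:290,220:340],None,fx=3.3,fy=3.6,interpolation=cv2.INTER_CUBIC),cv2.resize(w[60:300,180:380],None,fx=1.8,fy=1.5)]))
ps=np.array([518.2,-60,0])
for th in (1.3,1.4,1.5,1.6):
  b=th+np.radians(154.3);q=proj("wrist",[518.2+66*np.cos(b),-60+66*np.sin(b),112],c);print(th,(q[0]-180)*1.8+396,(q[1]-60)*1.5)
q=proj("wrist",[518.2,-60,92],c);print((q[0]-180)*1.8+396,(q[1]-60)*1.5)
E
```

```text
clock: 10.53
tool_pos: [491.7, -120.1, 213.2]
tool_rot: [3.138, -0.001, 1.112]
force: [0.0, 0.9, -1.5]
finger_gap: 29.9
grasp_force: 0.0
1.3 527.6789122596293 224.0644959440262
1.4 541.2703215138581 226.3687038889475
1.5 555.0305675930788 227.57827520167012
1.6 568.8521251697239 227.6867328420461
563.3027299369858 107.46960632519922
```

View pics/s5.png

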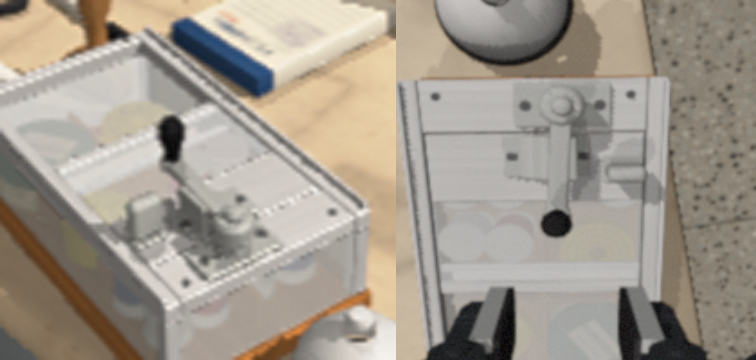

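The lid is home. The knob is at (556,223), which puts the lever at about 1.5 rad, down in the notch, and the robot is clear. I'll hand in.

```bash
python3 -c "from bench import r;print(r.finish_job())"
```

```text
the job is handed in; nothing more can be done
None
```

The job is handed in with no verdict shown: the lid is home against its stop and the last pictures show the lever down in the keeper's notch at about 1.5 rad; the robot is clear, and I never touched the bell, label block or stamp.

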